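# Shut the calibration-gas cylinder with its ratchet key

## Robot

A 6-joint arm with a two-finger parallel gripper is mounted at the origin on the work surface. World frame = base frame: x ahead of the robot, y to its left, z up, the work surface at z = 0. Lengths are in m, angles in rad, forces in N, time in s.
With the tool pointing down it reaches from about 0.325 to 0.775 m from the base axis. Payload 9.3 kg.
Tool frame: the origin (TCP) lies on the mounting face of the last link; the fingertips stand 173 mm ahead of it and the grasp point (between the pads) lies 155 mm ahead of it; z points along the fingers, y is the line along which they close (so a half turn about z gives the same grasp; the last joint's range is limited). The gripper opens to 85 mm and grips with 20 to 120 N. Pads are 22 mm wide; open, the fingers measure 114 mm over their backs; the gripper's body (76 mm by 85 mm) begins 54 mm behind the grasp point. The pads swing forward as they close: fully open they stand 13 mm farther back than shut.
Start: joints at [-1.443, 0.259, 0.021, 1.334, 0, 1.418], TCP at [0.152, -0.528, 0.405] pointing down, gripper open.
Joint ranges: [-3.04, 3.04], [-0.91, 1.82], [-1.04, 1.36], [-1.92, 1.95], [-1.52, 1.45], [-3.14, 3.14]. Speed limits (rad/s): [2.22, 2.22, 2.79, 3.14, 3.14, 3.14].

## Interface

Orientations are given as a rotation vector (axis times angle).
In Python, from rig import * gives the robot as it stands. The module is installed in compiled form; this text tells all that it offers.
- The arm moves only by the tool play_rows, never from a script. Its argument "rows" is a list that holds one entry, the list of rows, each a list of 7 numbers: the turn, a rotation vector about the tool's x, y, z in degrees, then the shift along the tool's x, y, z in cm, then the gripper's target within -1 to 1 (shut at 1, half-way at 0, fully open at -1). In form: [[[wx, wy, wz, x, y, z, fingers], ...]]. A call has 1 to 12 rows; each row shifts and turns the commanded pose from where the row before left it, along the tool's axes as they then stand; what a row does not reach is not made up. A row lasts 1/8 s, in which the tool goes at most 62.5 mm and 10.7 degrees, less where a joint would pass 70% of its speed; a pose out of reach is approached as far as the arm can. A call with a gripper value outside its range is refused whole. The fingers move at their own pace and stop on an object; "newtons" is the grip in N (left out, the last holds). Time passes only in rows, so rows that do not move let the fingers close. It gives the time, the measured TCP pose, the force, the opening and the grip force at its end, in the units of the state.
- read_state(): the state, without advancing time (a new reading comes with each control period).
- capture(name): name is "scene" or "side" or "wrist"; returns a dict with "frame" (420x560x3 uint8, red, green, blue), "z_map" (420x560 float32, m along the optical axis (not along the pixel's ray), 0 where there is no reading), "intrinsics" (3x3 intrinsics, pixels), "k1" (the pictures are not rectified: a ray, as slopes to the right and down, at radius r is drawn at 1 + k1 r^2 times it, then the intrinsics apply), "world_to_cam" (4x4, takes a point from world to camera coordinates); the wrist camera has in their place "T_tool_cam" (4x4, takes a point from camera to tool coordinates, whose origin is the TCP and whose axes are the flange's). Camera axes: x right, y up, looking along -z (the intrinsics and any distortion apply to the point x, -y, -z); pixel columns grow to the right and rows downward; lengths in m; the calibration is good to about 2 mm. A picture is of the moment at which its call begins: read the wrist's pose just before it.
- sign_off(): hands the job in; it is judged then, once.
The state is a dict: "time_s": time; "qpos": joint angles; "joint_vel": joint speeds; "joint_efforts": joint torques, N m; "ee_pos": TCP position; "orientation": TCP orientation; "contact_force": force on the tool from outside, world axes, zero at the start; "ft_torque": the same for the moment, N m; "width": opening from 0.0 (shut) to 1.0 (fully open); "gripper_force": force on a finger pad.
Only numpy, scipy, OpenCV 4.12 (cv2) and the standard library are available. Lean on these libraries where they do the work, as an engineer would, in place of code of your own. Each camera call takes 0.05 s, during which the arm holds its last target. There are 200 camera calls.

## Task

The calibration run is over: shut the valve of the small gas cylinder with the ratchet key that sits on its spindle. The key is still set to opening, so first flip the small direction lever on its head over to closing, without opening the valve any further; then swing the handle back and forth until the valve is fully shut (clockwise seen from above, until it will turn no further). Leave the lever on closing and the key on the valve, let go, and do not push the spanner, bottle, brass cap, vials or beaker about.

Things in the scene. Friction and masses are not known exactly. Their poses are not given: they have to be found in the camera images.
- valve_axis (a point): Centre of the ratchet key's round head, on the upright axis of the valve spindle, 242 mm above the bench. The black cylinder (70 mm across) is fixed in a bench stand (170 mm square base). Frame fixed to the stand: z up, -x the direction of the handle in mid-swing. Nothing of the stand rises above the key's head, whose top is 250 mm above the bench.
- gauge (a point): Centre of the regulator's round gauge (38 mm across, top 247 mm above the bench), 73 mm from the spindle axis, on one side of the handle: the handle's clockwise stop. The regulator reaches 117 mm from the axis below it, no higher than 211 mm.
- post_top (a point): Top of the stand's 20 mm square steel post, 48 mm from the spindle axis, 246 mm above the bench, on the other side of the handle: the handle's anticlockwise stop.
- ratchet (a joint): Swing of the key's handle about the spindle axis, rad: 0 = along -x of valve_axis, grows anticlockwise seen from above (towards the post); stops at -0.65 (gauge) and +0.65 (post). It stays where it is left (friction 0.15 N m). Set to close, a clockwise swing (falling value) turns the spindle; the swing back only clicks. 16 teeth: up to 0.45 rad of a stroke is lost before it takes.
- handle_grip (a point): Middle of the key's steel grip with cross grooves, 125 mm from the spindle axis, 242 mm above the bench; x points outwards along the handle, z up. The grip is 24 mm wide, 14 mm thick, from 96 to 170 mm from the axis; the steel shank between head (52 mm across, 16 mm thick) and grip is 18 mm wide, 10 mm thick. Pinch it from above or push its sides.
- pawl (a joint): Direction lever on the key's head, rad from the handle's line, about an upright pivot 33 mm from the spindle axis towards the grip. Positive: leaning anticlockwise seen from above (to the post's side) = open; negative: leaning clockwise (to the gauge's side) = close. An over-centre spring snaps it to either side; at rest 0.2 to 0.55 rad on that side (stop at 0.55). About 3 N at its middle flips it.
- lever_tip (a point): Point on the direction lever's thumb fin, 28 mm from its pivot, 256.5 mm above the bench; x points outwards along the fin, z up. The fin is dark steel, 8 mm thick, from 1 to 32 mm from the pivot, standing from 251 to 262 mm above the bench (top of the head 250, of the shank 247). Pinch it from above or push its side.
- spindle (a joint): How far the valve spindle is open, rad: 0 = fully shut (hard stop), grows anticlockwise seen from above; starts 1.5 to 2.2 open, at most 3.0. Friction 0.5 N m: about 5 N at the grip turns it. Once shut, the clockwise swing stiffens over 0.25 rad to some 22 N at the grip (2.8 N m); pushed harder, the key clicks over a tooth without harm. A full swing of the handle turns it 0.8 to 1.2 rad.
- spindle_mark (a point): A small brass dot on the dark round insert in the key's head, 10 mm from the spindle axis, that turns with the spindle.
- spanner: Open-ended steel spanner, 160 mm long, lying on the bench beside the stand; origin under its middle. Leave it alone.
- leak_spray: Clear plastic bottle, 40 mm across, 110 mm high, standing behind the cylinder; origin under its middle. Leave it alone.
- blank_cap: Brass cap nut, 26 mm across, 24 mm high, on the stand's base plate behind the cylinder; origin under its middle. Leave it alone.
- vial_a: Amber vial, 23 mm across, 78 mm high, standing on the bench; origin under its middle. Leave it alone.
- vial_b: Another such amber vial.
- beaker: Glass beaker, 70 mm across, 90 mm high, standing on the bench; origin under its middle. Leave it alone.

How it is judged:
By the outcome, as a careful person would: the job done as asked, in the order asked, and still so for the second after the job is handed in, with the robot touching nothing.
It also fails if it takes over 66 s, if anything falls off the work surface, if the arm or the gripper's body presses on something with over 40 N, if the wrist force passes 120 N, or if a joint passes its speed limit or range.

## Working session

There is one attempt and no reset: what is moved stays moved. The work goes in short steps, Python scripts to look and compute and a tool call to move; the robot and the scene stay as the last step left them, time stands still between calls to the robot, and variables do not carry over. Pictures are saved under pics/ and viewed, at most 10 in all, crops included, and the job is handed in when it is done.

Besides the shell and the picture viewer there is one more tool, called after "Request:" by a JSON object that holds its "method" and its "body", one argument or row to a line. play_rows: Moves the arm, as the interface text tells. Its arguments: {"type":"object","properties":{"rows":{"type":"array","items":{"type":"array","items":{"type":"array","items":{"type":"number"}}}},"newtons":{"type":"number"}},"required":["rows"]}

```bash
mkdir -p pics
cat > h.py <<'E'
from rig import *
import numpy as np, cv2
from scipy.spatial.transform import Rotation as R
def cam(name):
    s=read_state(); c=capture(name); 
    if name=="wrist":
        T=np.eye(4);T[:3,:3]=R.from_rotvec(s["orientation"]).as_matrix();T[:3,3]=s["ee_pos"]
        c["C2W"]=T@np.array(c["T_tool_cam"])
    else: c["C2W"]=np.linalg.inv(np.array(c["world_to_cam"]))
    return c
def ray(c,u,v):
    K=np.array(c["intrinsics"]);k=float(np.ravel(c["k1"])[0])
    d=np.array([(u-K[0,2])/K[0,0],(v-K[1,2])/K[1,1]]);p=d.copy()
    for _ in range(20): p=d/(1+k*(p@p))
    return np.array([p[0],-p[1],-1.])
def at_z(c,u,v,z):
    d=c["C2W"][:3,:3]@ray(c,u,v);o=c["C2W"][:3,3]
    return o+d*(z-o[2])/d[2]
def pt(c,u,v):
    z=float(c["z_map"][int(v),int(u)]);return (c["C2W"]@np.append(ray(c,u,v)*z,1))[:3]
def proj(c,P):
    q=(np.linalg.inv(c["C2W"])@np.append(P,1))[:3];p=np.array([q[0],-q[1]])/-q[2]
    k=float(np.ravel(c["k1"])[0]);p=p*(1+k*(p@p));K=np.array(c["intrinsics"])
    return K[0,0]*p[0]+K[0,2],K[1,1]*p[1]+K[1,2]
def cloud(c):
    h,w=c["z_map"].shape;K=np.array(c["intrinsics"]);k=float(np.ravel(c["k1"])[0])
    v,u=np.mgrid[:h,:w];d=np.stack([(u-K[0,2])/K[0,0],(v-K[1,2])/K[1,1]],-1);p=d.copy()
    for _ in range(20): p=d/(1+k*(p**2).sum(-1,keepdims=True))
    z=c["z_map"];P=np.stack([p[...,0]*z,-p[...,1]*z,-z],-1)
    return P@c["C2W"][:3,:3].T+c["C2W"][:3,3]
def save(img,n): cv2.imwrite("pics/"+n,cv2.cvtColor(np.ascontiguousarray(img),cv2.COLOR_RGB2BGR))
E
python3 - <<'E'
from h import *
s=read_state();print(s)
ims=[]
for n in("scene","side","wrist"):
    c=cam(n);ims.append(c["frame"]);print(n,c["C2W"][:3].round(3).tolist(),c["k1"])
    P=cloud(c);m=(c["z_map"]>0)&(P[...,2]>.225)&(P[...,2]<.27)&(np.hypot(P[...,0],P[...,1])<.9)
    print(m.sum(),P[m].min(0) if m.any() else 0,P[m].max(0) if m.any() else 0)
save(cv2.resize(np.hstack(ims[:2]),(800,300)),"a.png");save(ims[0],"s.png")
E
```

```text
{'time_s': 0.0, 'qpos': array([-1.44260472e+00,  2.59175714e-01,  2.07374654e-02,  1.33369210e+00,
       -7.18789859e-06,  1.41820550e+00]), 'joint_vel': array([ 0.00037977,  0.00062293,  0.00147023, -0.00094581, -0.00108683,
        0.00023318]), 'joint_efforts': array([-4.00775434e-05, -5.55639946e+01,  3.44528782e+01,  1.37558984e-02,
       -1.47519954e-04,  1.73369799e-07]), 'ee_pos': array([ 0.15240067, -0.52839978,  0.4040654 ]), 'orientation': array([-3.10936267e+00, -4.39417948e-01, -1.42673404e-05]), 'contact_force': array([ 0.10937026, -0.22289443,  0.25357377]), 'ft_torque': array([ 0.02369075, -0.02217759, -0.06904175]), 'gripper_force': 0.0, 'width': 0.9981769832246854}
scene [[0.246, -0.813, 0.527, 1.29], [0.969, 0.197, -0.147, -0.177], [0.016, 0.547, 0.837, 1.213]] -0.11585532182363836
1484 [ 0.13330248 -0.57850407  0.22500769] [0.66863832 0.87377385 0.26998066]
side [[0.993, 0.089, -0.083, 0.5], [-0.119, 0.576, -0.808, -0.965], [-0.023, 0.812, 0.583, 0.877]] 0.015851868539512134
2524 [ 0.1206041  -0.49107667  0.22518406] [0.66402649 0.88975026 0.26998343]
wrist [[0.276, 0.922, 0.272, 0.222], [-0.961, 0.266, 0.076, -0.509], [-0.002, -0.282, 0.959, 0.373]] -0.0283350098389606
3506 [ 0.12978528 -0.58131682  0.24333974] [ 0.17748001 -0.4722837   0.26999975]
```

View pics/a.png

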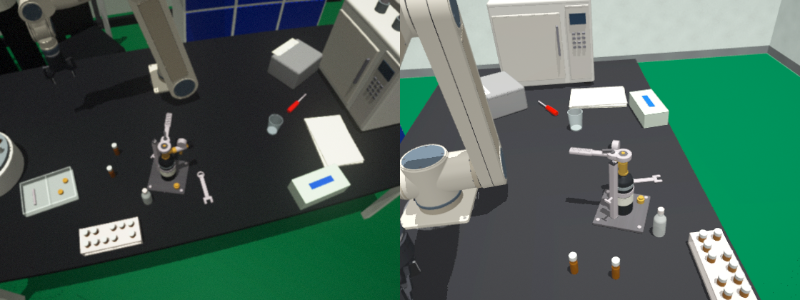

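Scene shows the stand at about (235,205) full-res with the handle pointing to the robot. In the side view the head is at about (308,215). I'll enlarge both.

Run:
```python
from h import *
ims=[]
for n,(u0,v0) in (("scene",(190,140)),("side",(220,180))):
    c=cam(n);P=cloud(c);ims.append(cv2.resize(c["frame"][v0:v0+100,u0:u0+100],(400,400),interpolation=cv2.INTER_CUBIC))
    Q=P[v0:v0+100,u0:u0+100];m=(Q[...,2]>.236)&(Q[...,2]<.268)&(c["z_map"][v0:v0+100,u0:u0+100]>0)
    q=Q[m];print(n,len(q),q.min(0).round(3),q.max(0).round(3))
    # occupancy list
    X=np.round(q[:,0],2);
    for x in np.unique(X): print(x,q[X==x,1].min().round(3),q[X==x,1].max().round(3),q[X==x,2].max().round(3),(X==x).sum())
save(np.hstack(ims),"b.png")
```

```text
scene 748 [ 0.478 -0.181  0.236] [ 0.668 -0.044  0.265]
0.48 -0.096 -0.078 0.251 10
0.49 -0.098 -0.076 0.252 22
0.5 -0.104 -0.078 0.254 24
0.51 -0.105 -0.083 0.253 21
0.52 -0.11 -0.085 0.253 25
0.53 -0.112 -0.088 0.252 22
0.54 -0.114 -0.092 0.252 27
0.55 -0.116 -0.094 0.251 24
0.56 -0.118 -0.102 0.252 17
0.57 -0.116 -0.104 0.25 14
0.58 -0.126 -0.109 0.265 19
0.59 -0.17 -0.111 0.264 20
0.6 -0.181 -0.111 0.265 46
0.61 -0.179 -0.073 0.263 74
0.62 -0.171 -0.049 0.257 75
0.63 -0.159 -0.044 0.255 87
0.64 -0.161 -0.05 0.254 85
0.65 -0.16 -0.111 0.254 61
0.66 -0.155 -0.115 0.253 63
0.67 -0.146 -0.126 0.251 12
side 1150 [ 0.475 -0.187  0.236] [ 0.658 -0.059  0.265]
0.48 -0.104 -0.084 0.252 34
0.49 -0.106 -0.081 0.252 40
0.5 -0.11 -0.084 0.251 45
0.51 -0.114 -0.083 0.252 42
0.52 -0.118 -0.093 0.251 45
0.53 -0.119 -0.096 0.252 45
0.54 -0.122 -0.1 0.252 40
0.55 -0.123 -0.102 0.25 38
0.56 -0.125 -0.106 0.249 33
0.57 -0.129 -0.109 0.249 36
0.58 -0.134 -0.117 0.263 48
0.59 -0.176 -0.125 0.265 63
0.6 -0.187 -0.125 0.264 119
0.61 -0.184 -0.073 0.263 109
0.62 -0.172 -0.059 0.254 116
0.63 -0.164 -0.061 0.254 126
0.64 -0.168 -0.063 0.255 94
0.65 -0.167 -0.117 0.253 70
0.66 -0.139 -0.122 0.251 7
```

View pics/b.png

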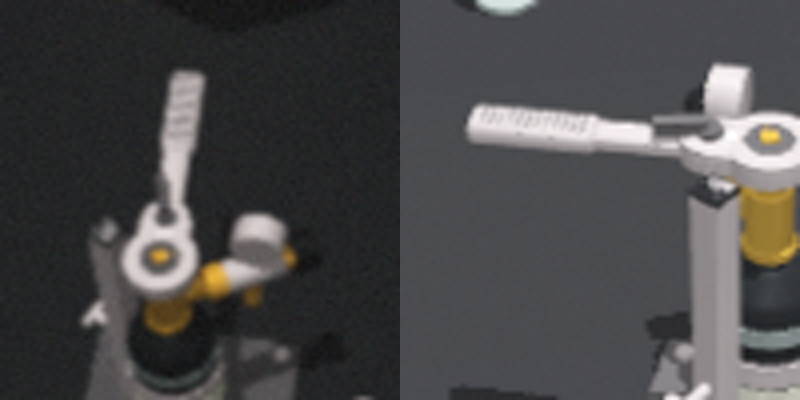

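Request:
{"method": "play_rows", "body": {
  "rows": [
    [[0, 0, 0, 4.5, -3.1, -2, -1], [0, 0, 0, 4.5, -3.1, -2, -1], [0, 0, 0, 4.5, -3.1, -1, -1], [0, 0, 0, 4.5, -3.1, -1, -1], [0, 0, 0, 4.5, -3.1, -1, -1], [0, 0, 0, 4.5, -3.1, -1, -1], [0, 0, 0, 4.5, -3.1, -1, -1], [0, 0, 0, 4.5, -3.1, -1, -1], [0, 0, 0, 4.5, -3.1, 0, -1], [0, 0, 0, 4.5, -3.1, 0, -1], [0, 0, -10, 0, 0, 0, -1], [0, 0, -10, 0, 0, 0, -1]]
  ]
}}

```text
time_s: 1.75
ee_pos: [0.4994, -0.105, 0.5043]
orientation: [-2.983, -0.984, 0.001]
contact_force: [0.3, -1.1, 0.7]
width: 1.001
gripper_force: 0.0
```

Request:
{"method": "play_rows", "body": {
  "rows": [
    [[0, 0, -10.5, 0, 0, 0, 1], [0, 0, -10.5, 0, 0, 0, 1], [0, 0, -10.5, 0, 0, 0, 1], [0, 0, -10.5, 0, 0, 0, 1], [0, 0, -10.5, 0, 0, 0, 1], [0, 0, -10.5, 0, 0, 0, 1], [0, 0, -10.5, 0, 0, 0, 1], [0, 0, -10.5, 0, 0, 0, 1], [0, 0, -10.5, 0, 0, 0, 1], [0, 0, -10.5, 0, 0, 0, 1], [0, 0, -10.5, 0, 0, 0, 1], [0, 0, -10.5, 0, 0, 0, 1]]
  ]
}}

```text
time_s: 3.25
ee_pos: [0.4989, -0.1059, 0.5046]
orientation: [-0.48, -3.105, -0.0]
contact_force: [0.2, 0.0, 0.2]
width: -0.002
gripper_force: 0.0
```

Run:
```python
from h import *
s=read_state();print(s["time_s"],s["ee_pos"],s["qpos"].round(2));M=R.from_rotvec(s["orientation"]).as_matrix();print(M.round(3))
c=cam("wrist");print(c["C2W"].round(3).tolist())
P=cloud(c);save(cv2.resize(c["frame"],(800,600)),"c.png")
m=(c["z_map"]>0)&(P[...,2]>.2565)&(P[...,2]<.268)&(P[...,0]<.66);q=P[m];print(len(q),q.min(0),q.max(0))
np.save("P.npy",P)
```

```text
3.25 [ 0.49885997 -0.10589115  0.50460195] [-0.37  0.18  0.17  1.56  0.   -0.07]
[[-0.953  0.302 -0.   ]
 [ 0.302  0.953  0.   ]
 [ 0.     0.    -1.   ]]
[[0.302, -0.915, -0.269, 0.431], [0.953, 0.29, 0.084, -0.085], [0.001, -0.282, 0.96, 0.474], [0.0, 0.0, 0.0, 1.0]]Traceback (most recent call last):
  File "<stdin>", line 5, in <module>
    return umr_minimum(a, axis, None, out, keepdims, initial, where)
ValueError: zero-size array to reduction operation minimum which has no identity
```

View pics/c.png

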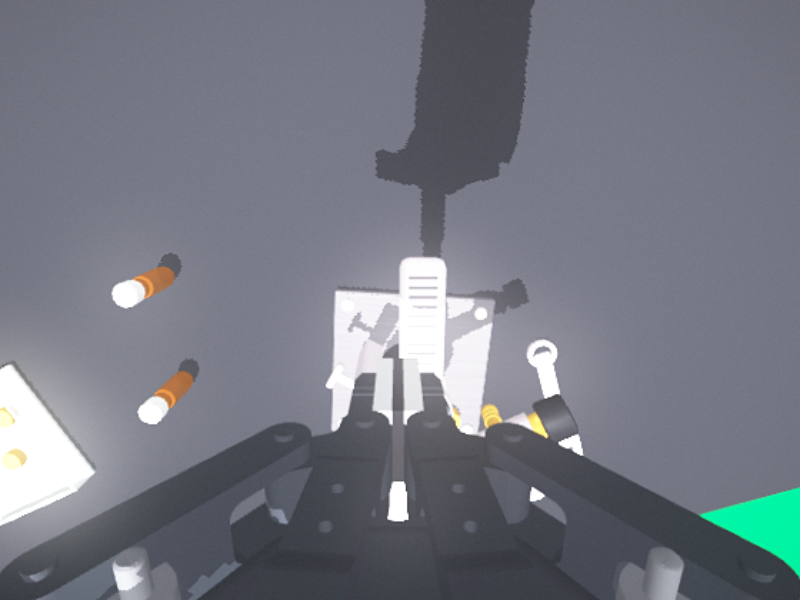

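The wrist view shows the grip end at (425,260), running down behind the fingers; the head is hidden. I'll move out along the handle.

Request:
{"method": "play_rows", "body": {
  "rows": [
    [[0, 0, 0, -5, 0, 0, 1], [0, 0, 0, -5, 0, 0, 1], [0, 0, 0, -4, 0, 0, 1], [0, 0, 0, 0, 0, 0, 1]]
  ]
}}

```text
time_s: 3.8
ee_pos: [0.6346, -0.15, 0.5018]
orientation: [-0.493, -3.099, -0.001]
contact_force: [-0.2, 0.6, -1.1]
width: 0.003
gripper_force: 0.0
```

Run:
```python
from h import *
s=read_state();print(s["time_s"],s["ee_pos"],s["qpos"].round(2))
c=cam("wrist");P=cloud(c);np.savez("w.npz",P=P,z=c["z_map"],f=c["frame"],T=c["C2W"],K=c["intrinsics"],k=c["k1"])
save(cv2.resize(c["frame"],(800,600)),"d.png")
m=(c["z_map"]>0)&(P[...,2]>.235)&(P[...,2]<.27);print(m.sum())
```

```text
3.8 [ 0.63461167 -0.15002816  0.5018338 ] [-0.36  0.45  0.56  1.68  0.   -0.04]
12434
```

View pics/d.png

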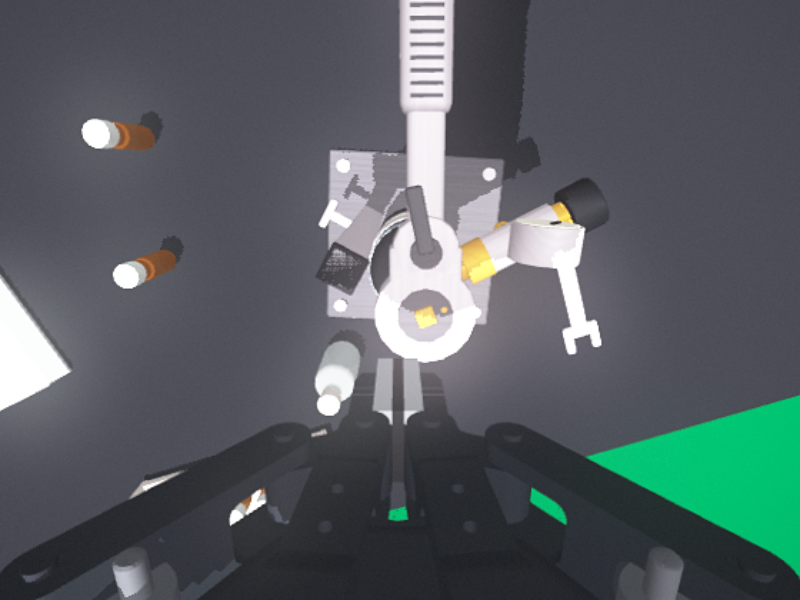

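Clear view (800-wide pixels): head centre (425,318), lever pivot (426,248), fin tip (413,190), grip start (427,108), mark dot (444,310), gauge (545,240), post (342,268). The lever leans towards the post, i.e. open.

Run:
```python
from h import *
d=np.load("w.npz");c=dict(C2W=d["T"],intrinsics=d["K"],k1=d["k"],z_map=d["z"])
f=.7
A={n:at_z(c,u*f,v*f,z) for n,u,v,z in (("head",425,318,.250),("pivot",426,248,.255),("tip",413,190,.262),("tipmid",414,200,.262),("grip0",427,108,.249),("gripend",426,10,.249),("mark",444,310,.250),("gauge",545,222,.247),("post",342,262,.246))}
for n,p in A.items(): r=p-A["head"];print(n,p.round(4),"r",np.hypot(*r[:2]).round(4),"ang",np.degrees(np.arctan2(r[1],r[0])).round(1),"depthpt")
for u,v in((425,290),(427,150),(427,100),(413,192)):print(pt(c,u*f,v*f).round(4))
# ring circle fit from depth: points z .246-.254
P=d["P"];m=(d["z"]>0)&(abs(P[...,2]-.250)<.004);q=P[m][:,:2];q=q[np.hypot(*(q-A["head"][:2]).T)<.035]
print((q.min(0)+q.max(0))/2,q.max(0)-q.min(0))
from math import *
t=A["tip"]-A["pivot"];print("fin ang",degrees(atan2(t[1],t[0])))
```

```text
head [ 0.6418 -0.1377  0.25  ] r 0.0 ang 0.0 depthpt
pivot [ 0.6067 -0.1267  0.255 ] r 0.0368 ang 162.5 depthpt
tip [ 0.5787 -0.1245  0.262 ] r 0.0645 ang 168.2 depthpt
tipmid [ 0.583  -0.1254  0.262 ] r 0.0601 ang 168.2 depthpt
grip0 [ 0.5468 -0.1073  0.249 ] r 0.0997 ang 162.2 depthpt
gripend [ 0.5087 -0.096   0.249 ] r 0.1395 ang 162.6 depthpt
mark [ 0.6407 -0.1273  0.25  ] r 0.0105 ang 95.9 depthpt
gauge [ 0.614  -0.0677  0.247 ] r 0.0754 ang 111.7 depthpt
post [ 0.602  -0.1686  0.246 ] r 0.0504 ang -142.2 depthpt
[ 0.6276 -0.1334  0.2505]
[ 0.5642 -0.1125  0.2468]
[ 0.5435 -0.1062  0.2479]
[ 0.5795 -0.1248  0.2625]
[ 0.63653812 -0.1372328 ] [0.05928568 0.05152711]
fin ang 175.61311550596233
```

Request:
{"method": "play_rows", "body": {
  "rows": [
    [[0, 0, 0, 3, -1.1, 0, 1], [0, 0, 0, 3, -1.1, 0, 1], [0, 0, 0, 0, 0, 3, 1], [0, 0, 0, 0, 0, 2.4, 1], [0, 0, 0, 0, 0, 1, 1], [0, 0, 0, 0, 0, 1, 1], [0, 0, 0, 0, 0, 0, 1], [0, 0, 0, 0, 0, 0, 1]]
  ]
}}

```text
time_s: 4.85
ee_pos: [0.5683, -0.1514, 0.4313]
orientation: [0.489, 3.102, -0.0]
contact_force: [0.0, 0.4, 0.4]
width: -0.002
gripper_force: 0.0
```

```bash
cat >> h.py <<'E'
def loc():
    s=read_state();M=R.from_rotvec(s["orientation"]).as_matrix();r=s["ee_pos"]-np.array([.6415,-.1375,0])
    print("t",s["time_s"],"yaw",np.degrees(np.arctan2(M[1,0],M[0,0])).round(2),"local mm",(M[:,0]@r*1e3).round(1),(M[:,1]@r*1e3).round(1),"tipz",((s["ee_pos"][2]-.173)*1e3).round(1),"polar",np.hypot(*r[:2]).round(4),np.degrees(np.arctan2(r[1],r[0])).round(1),"F tool",(M.T@s["contact_force"]).round(1),"w",s["width"],s["gripper_force"],"tilt",M[:2,2].round(4))
E
python3 -c "from h import *;loc()"
```

```text
t 4.85 yaw 162.08 local mm 65.0 -35.8 tipz 258.3 polar 0.0745 -169.2 F tool [ 0.1  0.4 -0.4] w -0.0016559568669464516 0.0 tilt [ 0.0008 -0.0003]
```

Request:
{"method": "play_rows", "body": {
  "rows": [
    [[0, 0, 0, 0, 0, 0.4, 1], [0, 0, 0, 0, 0.5, 0, 1], [0, 0, 0, 0, 0.4, 0, 1], [0, 0, 0, 0, 0.3, 0, 1], [0, 0, 0, 0, 0.3, 0, 1], [0, 0, 0, 0, 0.3, 0, 1], [0, 0, 0, 0, 0.3, 0, 1], [0, 0, 0, 0, 0, 0, 1]]
  ]
}}

```text
time_s: 5.85
ee_pos: [0.5748, -0.1312, 0.4267]
orientation: [0.489, 3.103, 0.0]
contact_force: [-0.6, -1.0, -0.3]
width: 0.004
gripper_force: 0.0
```

Run:
```python
from h import *
loc();c=cam("wrist");c2=cam("side");save(np.hstack([c["frame"][100:400,130:430],cv2.resize(c2["frame"][180:280,240:340],(300,300),interpolation=cv2.INTER_CUBIC)]),"e.png")
```

```text
t 5.85 yaw 162.11 local mm 65.3 -14.5 tipz 253.7 polar 0.067 174.6 F tool [ 0.3 -1.1  0.3] w 0.0039215350038923685 0.0 tilt [0.0002 0.    ]
```

View pics/e.png

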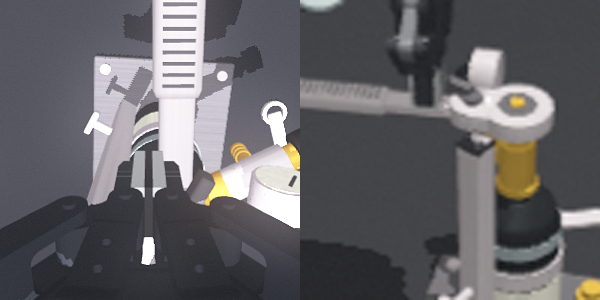

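In the side view the fin now leans away from the finger, to the gauge's side. I'll lift off and check from above.

Request:
{"method": "play_rows", "body": {
  "rows": [
    [[0, 0, 0, 0, 0, -3, -1], [0, 0, 0, 0, 0, -4, -1], [0, 0, 0, -3, 0.5, 0, -1], [0, 0, 0, -3, 0.5, 0, -1], [0, 0, 0, 0, 0, 0, -1], [0, 0, 0, 0, 0, 0, -1]]
  ]
}}

```text
time_s: 6.7
ee_pos: [0.6346, -0.1404, 0.4964]
orientation: [-0.489, -3.103, -0.0]
contact_force: [-0.1, 0.2, -1.0]
width: 0.999
gripper_force: 0.0
```

Run:
```python
from h import *
loc();c=cam("wrist");np.savez("w2.npz",P=cloud(c),z=c["z_map"],f=c["frame"],T=c["C2W"],K=c["intrinsics"],k=c["k1"])
save(cv2.resize(c["frame"],(800,600)),"f.png")
```

```text
t 6.7 yaw 162.09 local mm 6.0 -4.9 tipz 323.4 polar 0.0075 -156.8 F tool [0.1 0.2 1. ] w 0.9991466212475836 0.0 tilt [-0.0007  0.0002]
```

View pics/f.png

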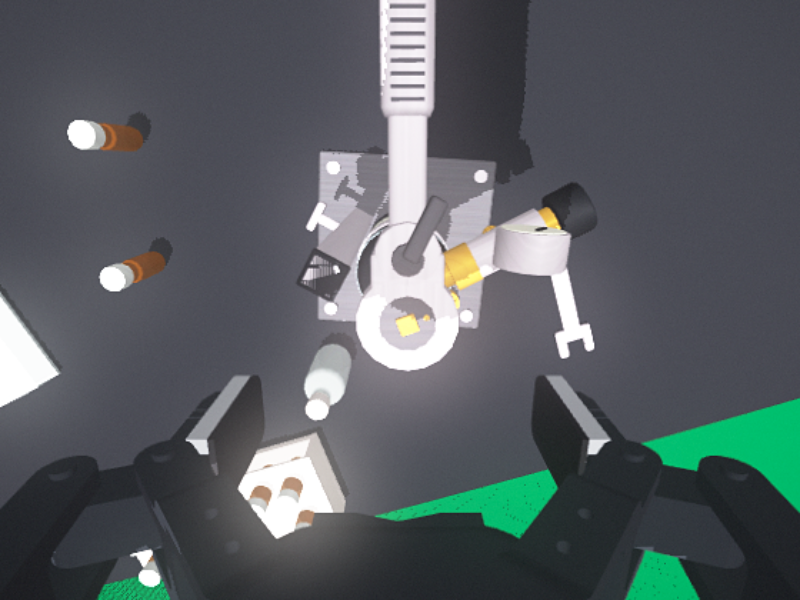

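The lever now leans to the gauge's side (fin from (407,255) to (437,205)), so it is on closing. The handle is still in line and the mark dot is at (427,317). Now pinch the grip.

Request:
{"method": "play_rows", "body": {
  "rows": [
    [[0, 0, 0, 5, 0.2, 0, -1], [0, 0, 0, 5, 0.2, 0, -1], [0, 0, 0, 3.4, 0.1, 0, -1], [0, 0, 0, 0, 0, 4, -1], [0, 0, 0, 0, 0, 4, -1], [0, 0, 0, 0, 0, 1.6, -1], [0, 0, 0, 0, 0, 0, -1], [0, 0, 0, 0, 0, 0, 1], [0, 0, 0, 0, 0, 0, 1], [0, 0, 0, 0, 0, 0, 1], [0, 0, 0, 0, 0, 0, 1], [0, 0, 0, 0, 0, 0, 1]]
  ],
  "newtons": 40
}}

```text
time_s: 8.25
ee_pos: [0.5089, -0.0944, 0.4012]
orientation: [0.489, 3.102, -0.0]
contact_force: [-1.1, -0.3, 5.7]
width: 0.27
gripper_force: 42.3
```

```bash
python3 -c "from h import *;loc()"
```

```text
t 8.25 yaw 162.08 local mm 139.1 0.2 tipz 228.2 polar 0.1394 162.0 F tool [ 0.9 -0.7 -5.7] w 0.26957469458870215 42.317880392074585 tilt [ 0.0008 -0.0003]
```

Request:
{"method": "play_rows", "body": {
  "rows": [
    [[0, 0, 6, -0.08, 1.46, 0, 1], [0, 0, 6, -0.08, 1.46, 0, 1], [0, 0, 6, -0.08, 1.46, 0, 1], [0, 0, 6, -0.08, 1.46, 0, 1], [0, 0, 6, -0.08, 1.46, 0, 1], [0, 0, 0, 0, 0, 0, 1]]
  ]
}}

```text
time_s: 9.0
ee_pos: [0.5487, -0.0337, 0.4012]
orientation: [1.278, 2.869, -0.002]
contact_force: [-3.6, -3.5, 7.1]
width: 0.271
gripper_force: 42.6
```

```bash
python3 -c "from h import *;loc()"
```

```text
t 9.0 yaw 131.99 local mm 138.6 0.1 tipz 228.2 polar 0.1392 131.8 F tool [-0.2 -5.  -7.1] w 0.270887486261773 42.645776867866516 tilt [ 0.0004 -0.0017]
```

Request:
{"method": "play_rows", "body": {
  "rows": [
    [[0, 0, 2, -0.01, 0.49, 0, 1], [0, 0, 2, -0.01, 0.49, 0, 1], [0, 0, 0, 0, 0, 0, 1]]
  ]
}}

```text
time_s: 9.38
ee_pos: [0.5558, -0.0278, 0.4012]
orientation: [1.376, 2.823, -0.002]
contact_force: [-2.1, -3.8, 5.6]
width: 0.274
gripper_force: 42.5
```

```bash
python3 -c "from h import *;loc()"
```

```text
t 9.375 yaw 128.02 local mm 138.6 -0.2 tipz 228.2 polar 0.1392 128.0 F tool [-1.7 -4.  -5.6] w 0.2744589131791792 42.52264380455017 tilt [ 0.0002 -0.0015]
```

Request:
{"method": "play_rows", "body": {
  "rows": [
    [[0, 0, -6.5, -0.09, -1.58, 0, 1], [0, 0, -6.5, -0.09, -1.58, 0, 1], [0, 0, -6.5, -0.09, -1.58, 0, 1], [0, 0, -6.5, -0.09, -1.58, 0, 1], [0, 0, -6.5, -0.09, -1.58, 0, 1], [0, 0, -6.5, -0.09, -1.58, 0, 1], [0, 0, -6.5, -0.09, -1.58, 0, 1], [0, 0, -6.5, -0.09, -1.58, 0, 1], [0, 0, -6.5, -0.09, -1.58, 0, 1], [0, 0, -6.5, -0.09, -1.58, 0, 1], [0, 0, 0, 0, 0, 0, 1]]
  ]
}}

```text
time_s: 10.75
ee_pos: [0.506, -0.1696, 0.4012]
orientation: [-0.36, 3.12, 0.0]
contact_force: [-1.5, 2.8, 8.2]
width: 0.269
gripper_force: 42.7
```

```bash
python3 -c "from h import *;loc()"
```

```text
t 10.75 yaw -166.82 local mm 138.9 -0.3 tipz 228.2 polar 0.1392 -166.7 F tool [ 0.8  3.1 -8.2] w 0.2686630512204302 42.69436061382294 tilt [0.0006 0.0003]
```

Request:
{"method": "play_rows", "body": {
  "rows": [
    [[0, 0, 6.5, -0.09, 1.58, 0, 1], [0, 0, 6.5, -0.09, 1.58, 0, 1], [0, 0, 6.5, -0.09, 1.58, 0, 1], [0, 0, 6.5, -0.09, 1.58, 0, 1], [0, 0, 6.5, -0.09, 1.58, 0, 1], [0, 0, 6.5, -0.09, 1.58, 0, 1], [0, 0, 6.5, -0.09, 1.58, 0, 1], [0, 0, 6.5, -0.09, 1.58, 0, 1], [0, 0, 6.5, -0.09, 1.58, 0, 1], [0, 0, 6.5, -0.09, 1.58, 0, 1], [0, 0, 0, 0, 0, 0, 1]]
  ]
}}

```text
time_s: 12.12
ee_pos: [0.5563, -0.0275, 0.4012]
orientation: [1.377, 2.822, -0.002]
contact_force: [-4.4, -4.7, 7.8]
width: 0.272
gripper_force: 42.7
```

```bash
python3 -c "from h import *;loc()"
```

```text
t 12.125 yaw 127.97 local mm 138.6 0.1 tipz 228.2 polar 0.1392 127.8 F tool [-1.1 -6.4 -7.8] w 0.2721358731647626 42.721601128578186 tilt [ 0.0002 -0.0017]
```

Request:
{"method": "play_rows", "body": {
  "rows": [
    [[0, 0, -6.5, -0.09, -1.58, 0, 1], [0, 0, -6.5, -0.09, -1.58, 0, 1], [0, 0, -6.5, -0.09, -1.58, 0, 1], [0, 0, -6.5, -0.09, -1.58, 0, 1], [0, 0, -6.5, -0.09, -1.58, 0, 1], [0, 0, -6.5, -0.09, -1.58, 0, 1], [0, 0, -6.5, -0.09, -1.58, 0, 1], [0, 0, -6.5, -0.09, -1.58, 0, 1], [0, 0, -6.5, -0.09, -1.58, 0, 1], [0, 0, -6.5, -0.09, -1.58, 0, 1], [0, 0, 0, 0, 0, 0, 1]]
  ]
}}

```text
time_s: 13.5
ee_pos: [0.506, -0.1696, 0.4012]
orientation: [-0.361, 3.12, 0.0]
contact_force: [-2.3, 3.6, 7.4]
width: 0.27
gripper_force: 42.7
```

Run:
```python
from h import *
loc();c2=cam("side");c=cam("scene");save(np.hstack([cv2.resize(x["frame"][v:v+40,u:u+40],(300,300),interpolation=cv2.INTER_CUBIC) for x,u,v in((c2,290,195),(c,210,185))]),"g.png")
```

```text
t 13.5 yaw -166.82 local mm 139.0 -0.2 tipz 228.2 polar 0.1392 -166.7 F tool [ 1.4  4.  -7.4] w 0.26968428146123424 42.70927548408508 tilt [0.0004 0.0003]
```

View pics/g.png

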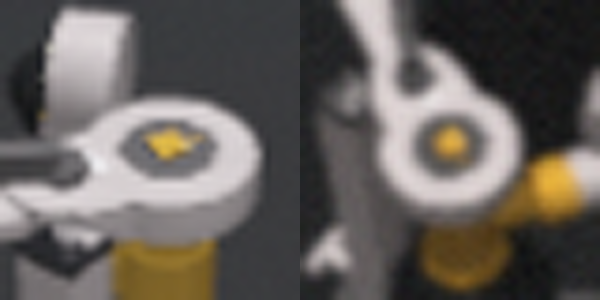

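The remote views are too coarse to read the mark, so I'll go by force on the next stroke.

Request:
{"method": "play_rows", "body": {
  "rows": [
    [[0, 0, 6.5, -0.09, 1.58, 0, 1], [0, 0, 6.5, -0.09, 1.58, 0, 1], [0, 0, 6.5, -0.09, 1.58, 0, 1], [0, 0, 6.5, -0.09, 1.58, 0, 1], [0, 0, 6.5, -0.09, 1.58, 0, 1], [0, 0, 6.5, -0.09, 1.58, 0, 1]]
  ]
}}

```text
time_s: 14.35
ee_pos: [0.5163, -0.0762, 0.4012]
orientation: [0.71, 3.06, -0.002]
contact_force: [-1.5, -4.8, 5.7]
width: 0.272
gripper_force: 42.3
```

Request:
{"method": "play_rows", "body": {
  "rows": [
    [[0, 0, 6.5, -0.09, 1.58, 0, 1], [0, 0, 6.5, -0.09, 1.58, 0, 1]]
  ]
}}

```text
time_s: 14.6
ee_pos: [0.5334, -0.0497, 0.4012]
orientation: [1.052, 2.959, -0.003]
contact_force: [-1.8, -5.9, 5.1]
width: 0.27
gripper_force: 42.4
```

Request:
{"method": "play_rows", "body": {
  "rows": [
    [[0, 0, 6.5, -0.09, 1.58, 0, 1], [0, 0, 6.5, -0.09, 1.58, 0, 1], [0, 0, 0, 0, 0, 0, 1]]
  ]
}}

```text
time_s: 14.98
ee_pos: [0.5561, -0.0276, 0.4012]
orientation: [1.378, 2.823, -0.004]
contact_force: [-5.7, -5.4, 7.9]
width: 0.268
gripper_force: 42.8
```

```bash
python3 -c "from h import *;loc()"
```

```text
t 14.975 yaw 127.98 local mm 138.6 -0.4 tipz 228.2 polar 0.1392 127.9 F tool [-0.7 -7.8 -7.9] w 0.26769248572363263 42.75206923484802 tilt [-0.0005 -0.0023]
```

Request:
{"method": "play_rows", "body": {
  "rows": [
    [[0, 0, -6.5, -0.09, -1.58, 0, 1], [0, 0, -6.5, -0.09, -1.58, 0, 1], [0, 0, -6.5, -0.09, -1.58, 0, 1], [0, 0, -6.5, -0.09, -1.58, 0, 1], [0, 0, -6.5, -0.09, -1.58, 0, 1], [0, 0, -6.5, -0.09, -1.58, 0, 1], [0, 0, -6.5, -0.09, -1.58, 0, 1], [0, 0, -6.5, -0.09, -1.58, 0, 1], [0, 0, -6.5, -0.09, -1.58, 0, 1], [0, 0, -6.5, -0.09, -1.58, 0, 1], [0, 0, 0, 0, 0, 0, 1]]
  ]
}}

```text
time_s: 16.35
ee_pos: [0.5061, -0.1696, 0.4012]
orientation: [-0.361, 3.12, 0.0]
contact_force: [-2.9, 2.8, 7.2]
width: 0.268
gripper_force: 42.7
```

Request:
{"method": "play_rows", "body": {
  "rows": [
    [[0, 0, 6.5, -0.09, 1.58, 0, 1], [0, 0, 6.5, -0.09, 1.58, 0, 1], [0, 0, 6.5, -0.09, 1.58, 0, 1], [0, 0, 6.5, -0.09, 1.58, 0, 1]]
  ]
}}

```text
time_s: 16.85
ee_pos: [0.5056, -0.1065, 0.4012]
orientation: [-0.359, -3.121, 0.006]
contact_force: [-4.3, -12.6, 4.3]
width: 0.273
gripper_force: 42.4
```

Request:
{"method": "play_rows", "body": {
  "rows": [
    [[0, 0, 6.5, -0.09, 1.58, 0, 1]]
  ]
}}

```text
time_s: 16.98
ee_pos: [0.5098, -0.0921, 0.4012]
orientation: [-0.537, -3.095, 0.011]
contact_force: [-7.6, -21.3, 5.3]
width: 0.268
gripper_force: 43.5
```

Request:
{"method": "play_rows", "body": {
  "rows": [
    [[0, 0, 6.5, -0.09, 1.58, 0, 1]]
  ]
}}

```text
time_s: 17.1
ee_pos: [0.5155, -0.0784, 0.4012]
orientation: [-0.712, -3.058, 0.016]
contact_force: [-14.0, -29.2, 6.8]
width: 0.272
gripper_force: 46.7
```

Request:
{"method": "play_rows", "body": {
  "rows": [
    [[0, 0, 6.5, -0.09, 1.58, 0, 1]]
  ]
}}

```text
time_s: 17.23
ee_pos: [0.5226, -0.0654, 0.4011]
orientation: [-0.886, -3.012, 0.02]
contact_force: [-6.8, -15.5, 6.4]
width: 0.266
gripper_force: 49.5
```

```bash
python3 -c "from h import *;loc()"
```

```text
t 17.225 yaw 147.22 local mm 138.4 -8.9 tipz 228.1 polar 0.139 148.7 F tool [ -2.7 -16.8  -6.2] w 0.2661035358421608 49.47154405570018 tilt [-0.0056 -0.0117]
```

Force rose steadily to 32 N and then the key clicked over a tooth, so the valve is shut. Ease off the load, let go and lift clear.

Request:
{"method": "play_rows", "body": {
  "rows": [
    [[0, 0, -5, -0.05, -1.2, 0, 1], [0, 0, -5, -0.05, -1.2, 0, 1], [0, 0, -5, -0.05, -1.2, 0, 1], [0, 0, 0, 0, 0, 0, 1], [0, 0, 0, 0, 0, 0, -1], [0, 0, 0, 0, 0, 0, -1], [0, 0, 0, 0, 0, 0, -1], [0, 0, 0, 0, 0, 0, -1], [0, 0, 0, 0, 0, -4, -1], [0, 0, 0, 0, 0, -5, -1], [0, 0, 0, 0, 0, 0, -1]]
  ]
}}

```text
time_s: 18.6
ee_pos: [0.5091, -0.0951, 0.4941]
orientation: [0.474, 3.1, -0.002]
contact_force: [-0.3, -0.2, -0.8]
width: 0.999
gripper_force: 0.0
```

Request:
{"method": "play_rows", "body": {
  "rows": [
    [[0, 0, 0, -5, 0, 0, -1], [0, 0, 0, -5, 0, 0, -1], [0, 0, 0, -3.5, 0, 0, -1], [0, 0, 0, 0, 0, 0, -1], [0, 0, 0, 0, 0, 0, -1]]
  ]
}}

```text
time_s: 19.23
ee_pos: [0.6376, -0.1354, 0.49]
orientation: [-0.475, -3.104, -0.0]
contact_force: [0.1, 0.5, -0.2]
width: 1.002
gripper_force: 0.0
```

Run:
```python
from h import *
loc();c=cam("wrist");np.savez("w3.npz",P=cloud(c),z=c["z_map"],f=c["frame"],T=c["C2W"],K=c["intrinsics"],k=c["k1"])
save(cv2.resize(c["frame"],(800,600)),"i.png")
```

```text
t 19.225 yaw 162.59 local mm 5.0 0.9 tipz 317.0 polar 0.0044 151.8 F tool [0.1 0.5 0.2] w 1.0015221322352879 0.0 tilt [-0.0014  0.0005]
```

View pics/i.png

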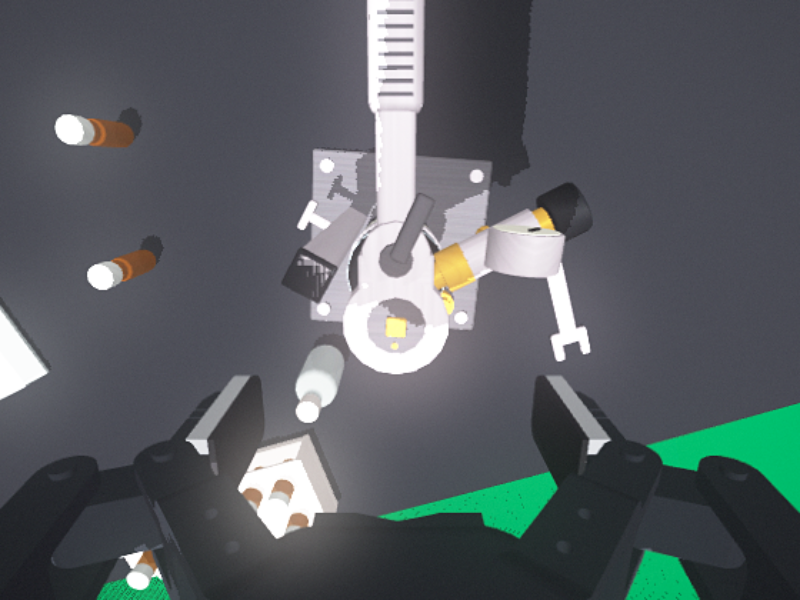

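The lever is still on closing. The mark dot has turned about 113° (1.98 rad) clockwise, to (395,346), which fits the given 1.5–2.2 rad. Nothing else in view has moved and the gripper is clear.

```bash
python3 -c "from rig import *;print(sign_off())"
```

```text
the job is handed in; nothing more can be done
None
```

I flipped the lever to closing and shut the valve fully: force rose to 32 N, then the key clicked over a tooth. I let go, left the key on the spindle, touched nothing else that I could see, and handed the job in at about 19 s.

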